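Build the stepped hub on a label unwinder

ROBOT

A 6-joint arm with a two-finger parallel gripper is mounted at the origin on the work surface. World frame = base frame: x ahead of the robot, y to its left, z up, the work surface at z = 0. Lengths are in m, angles in degrees, forces in N, time in s.
With the tool pointing down it reaches from about 0.3 to 0.95 m from the base axis. Payload 3.1 kg.
Tool frame: the origin (TCP) lies midway between the tips of the shut fingers; the grasp point (between the pads) lies pinch_z behind it (pinch_z is the distance from the TCP to the grasp point, in m); x points along the fingers, y is the direction in which the jaws open and shut, and the axes are right-handed (so a half turn about x gives the same grasp; the last joint's range is limited). The gripper opens to 85 mm and grips with 20 to 120 N. Pads are 22 mm wide; open, the fingers measure 114 mm over their backs; the gripper's body (76 mm by 85 mm) begins 54 mm behind the grasp point. The pads swing forward as they close: fully open they stand 13 mm farther back than shut.
Start: joints at [71.522, 17.653, 93.61, -0, 68.738, -3.994], TCP at [0.156, 0.605, 0.231] pointing down, gripper open.
Joint ranges: [-175.34, 175.34], [-45.06, 112.39], [2.9, 150.54], [-68.45, 248.45], [3.09, 151.38], [-168.51, 168.51]. Speed limits (degrees/s): [159.86, 159.86, 180, 180, 180, 180].

INTERFACE

Orientations are given as a 3x3 rotation matrix whose columns are the frame's x, y, z axes.
In Python, from workcell import * gives the robot as it stands.
- The arm moves only by the tool drive_tool, never from a script. Its arguments are lists of equal length, an entry for each row: "offset": the shift along the tool's x, y, z in mm, a list of three; "yaw": the turn about the tool's x in rad; "gripper": the opening, from -1 (shut) to 1 (fully open), so that 0 is half open. In form: {"offset": [[x, y, z], ...], "yaw": [yaw, ...], "gripper": [gripper, ...]}. A call has 1 to 8 rows; each row is the pose to reach, as a shift and turn from the pose commanded when the call began, along the tool's axes at that moment; what a row does not reach only later rows make up. A row lasts 1/12 s, in which the tool goes at most 41.7 mm and 7.16 degrees, less where a joint would pass 70% of its speed; a pose out of reach is approached as far as the arm can. A call with a gripper value outside its range is refused whole. The fingers move at their own pace and stop on an object; "grip_force" is the grip in N (left out, the last holds). Time passes only in rows, so rows that repeat a pose let the fingers close. It gives the time, the measured TCP pose, the force and the opening at its end, in the units of the state.
- state(): the state, without advancing time (a new reading comes with each control period).
- capture(name): name is "scene" or "top" or "wrist"; returns (picture, depth): 400x640x3 uint8, blue, green, red; 400x640 float32, m along the optical axis (not along the pixel's ray), 0 where there is no reading.
- camera_params(name): a dict with "fovy" (degrees; the focal length in pixels is half the picture's height over the tangent of half this angle, whatever the lens; pixels are square), "cx", "cy" (the principal point, pixels), "k1" (the pictures are not rectified: a ray, as slopes to the right and down, at radius r is drawn at 1 + k1 r^2 times it, then the intrinsics apply), "view" (4x4, takes a point from world to camera coordinates). Camera axes: x right, y up, looking along -z (the intrinsics and any distortion apply to the point x, -y, -z); pixel columns grow to the right and rows downward; lengths in m; the calibration is good to about 2 mm. A picture is of the moment at which its call begins: read the wrist's pose just before it. camera_params takes no time and is no camera call; for the wrist camera it gives the pose at the moment of the call.
- sign_off(): hands the job in, once; it reports no verdict.
The state is a dict: "time_s": time; "joints": joint angles; "dq": joint speeds; "tau": joint torques, N m; "position": TCP position; "tool_rot": TCP orientation; "force": force on the tool from outside, world axes, zero at the start; "ft_torque": the same for the moment, N m; "gripper_width": finger opening in m.
Only numpy, scipy, OpenCV 4.12 (cv2) and the standard library are available. Lean on these libraries where they do the work, as an engineer would, in place of code of your own. Each camera call takes 0.05 s, during which the arm holds its last target. There are 200 camera calls.

TASK

Build up the stepped hub on the label unwinder: thread the three loose aluminium collars onto its upright spindle one after another, the widest first at the bottom, then the middle one, then the narrowest on top. The spindle stands a little off the middle of its disc, so find it by eye or feel, never force a collar against it (never more than 35 N), and lower each collar gently, without dropping it, until it lies flat and fully home. Let go, and leave everything else on the bench where it is.

Things in the scene. Friction and masses are not known exactly. Their poses are not given: they have to be found in the camera images.
- unwinder: label unwinder, fixed: grey base plate 150 x 120 x 18 mm, a bolt head (22 mm high) near each corner, under a dark steel disc of 86 mm diameter, top 30 mm above the bench. From the disc rises one steel spindle, 18 mm diameter: straight for 49 mm, then a 7 mm tall cone to a 6 mm wide flat tip, 56 mm above the disc. Origin: middle of the base's underside, z up
- disc_centre (a point): centre of the disc's top face, 30 mm above the bench, z up. The wide collar's underside rests on that face. The spindle's axis is NOT here but always 9 mm away, in any direction, differing each time and not measured: see it, or feel on which side a collar's rim meets the tip, then the cone's sideways push in the bore. Disc and spindle are clamped by stiff friction (1 N m) and do not give
- collar_wide: the widest of three plain turned aluminium collars (flat rings): outside diameter 60 mm, bore 21 mm right through, 16 mm tall, rigid. Origin on its axis at its underside, z up along the axis. Lies flat on the bench, graspable from above across its outside; its outside is a slightly faceted round
- collar_middle: the middle-sized of three plain turned aluminium collars (flat rings): outside diameter 48 mm, bore 21 mm right through, 16 mm tall, rigid. Origin on its axis at its underside, z up along the axis. Lies flat on the bench, graspable from above across its outside; its outside is a slightly faceted round
- collar_narrow: the narrowest of three plain turned aluminium collars (flat rings): outside diameter 36 mm, bore 21 mm right through, 16 mm tall, rigid. Origin on its axis at its underside, z up along the axis. Lies flat on the bench, graspable from above across its outside; its outside is a slightly faceted round
- label_roll: bystander: upright paper label roll, 104 mm diameter, 55 mm tall, origin at its underside
- empty_core: bystander: empty cardboard core, a thin tube 60 mm outside, 52 mm inside, 35 mm tall, standing; not a collar. Origin at its underside
- sauce_a: bystander: sauce bottle, 44 mm diameter, 160 mm tall, origin at its underside
- sauce_b: bystander: sauce bottle like the other, 44 mm diameter, 160 mm tall, origin at its underside
- jar: bystander: jar, 72 mm diameter, 100 mm tall, origin at its underside
- screwdriver: bystander: screwdriver lying on the bench, about 200 mm long along its x, origin near its middle
- cap_cup: bystander: white cup, 70 mm diameter, 60 mm tall, origin at its underside
Not all that is in view belongs to the job. Leave any yellow look-alike of the unwinder alone. What is shaped like the collar_narrow but red is not meant.

How it is judged (in metres and radians):
On the way, in this order (a step that is already met when the one before it is completed fails the run):
1. the wide collar lies flat and fully home on the disc, spindle through its bore, at rest (horizontal distance between collar_wide and disc_centre below 0.0125 m and z of collar_wide in the frame of disc_centre between -0.003 and 0.003 m and angle between collar_wide's own z axis and vertical below 0.08 rad and linear speed of collar_wide below 0.02 m/s), for 0.2 s.
2. the middle collar lies flat and fully home on the wide collar, spindle through its bore, at rest (horizontal distance between each of collar_wide, collar_middle and disc_centre below 0.0125 m and z of collar_wide in the frame of disc_centre between -0.003 and 0.003 m and angle between each of collar_wide, collar_middle's own z axis and vertical below 0.08 rad and z of collar_middle in the frame of disc_centre between 0.013 and 0.019 m and linear speed of collar_middle below 0.02 m/s), for 0.2 s.
3. the narrow collar lies flat and fully home on the middle collar, spindle through its bore, at rest (horizontal distance between each of collar_wide, collar_middle, collar_narrow and disc_centre below 0.0125 m and z of collar_wide in the frame of disc_centre between -0.003 and 0.003 m and angle between each of collar_wide, collar_middle, collar_narrow's own z axis and vertical below 0.08 rad and z of collar_middle in the frame of disc_centre between 0.013 and 0.019 m and z of collar_narrow in the frame of disc_centre between 0.029 and 0.035 m and linear speed of collar_narrow below 0.02 m/s), for 0.2 s.
At the end, for the whole second after the job is handed in: All collars on the spindle, released, at rest, flat within 0.08 rad: undersides within 3 mm of 0 (wide), 16 (middle) and 32 mm (narrow) above the disc's top, each axis within 12.5 mm of the disc's centre (as it is when the spindle is through the bore) (all of step 3 and linear speed of each of collar_wide, collar_middle below 0.02 m/s); the robot touches nothing.
It fails at once if a collar is pressed against the spindle, the disc, the base or another collar with more than 35 N (contact force between any of collar_wide, collar_middle, collar_narrow and unwinder above 35 N or contact force between collar_wide and collar_middle above 35 N or contact force between any of collar_middle, collar_wide and collar_narrow above 35 N).
It fails at once if the robot itself pushes on the unwinder with more than 35 N (contact force between the arm and unwinder above 35 N).
It fails at once if a collar on the spindle drops (moves faster than 0.4 m/s while round it) ((horizontal distance between collar_wide and disc_centre below 0.0125 m and z of collar_wide in the frame of disc_centre below 0.047 m and linear speed of collar_wide above 0.4 m/s) or (horizontal distance between collar_middle and disc_centre below 0.0125 m and z of collar_middle in the frame of disc_centre below 0.047 m and linear speed of collar_middle above 0.4 m/s) or (horizontal distance between collar_narrow and disc_centre below 0.0125 m and z of collar_narrow in the frame of disc_centre below 0.047 m and linear speed of collar_narrow above 0.4 m/s)).
It fails at once if a bystander is shifted by more than 30 mm (distance of any of label_roll, empty_core, sauce_a, sauce_b, jar, screwdriver, cap_cup from where it was at the start of the episode above 0.03 m).
It also fails if it takes over 72 s, if anything falls off the work surface, if the arm or the gripper's body presses on something with over 40 N, if the wrist force passes 120 N, or if a joint passes its speed limit or range.

## Working session

There is one attempt and no reset: what is moved stays moved. The work goes in short steps, Python scripts to look and compute and a tool call to move; the robot and the scene stay as the last step left them, time stands still between calls to the robot, and variables do not carry over. Pictures are saved under pics/ and viewed, about 8 in all and at most 12, crops included, and the job is handed in when it is done.

Besides the shell and the picture viewer there is one more tool, called by a JSON object that holds its "fn" and its "kwargs". drive_tool: Moves the arm, as the interface text tells. Its arguments: {"type":"object","properties":{"offset":{"type":"array","items":{"type":"array","items":{"type":"number"}}},"yaw":{"type":"array","items":{"type":"number"}},"gripper":{"type":"array","items":{"type":"number"}},"grip_force":{"type":"number"}},"required":["offset","yaw","gripper"]}

```bash
ls; mkdir -p pics; cat > h.py <<'E'
from workcell import *
import numpy as np, cv2
def ray(p,u,v):
    f=200/np.tan(np.radians(p["fovy"])/2)
    x=(u-p["cx"])/f; y=(v-p["cy"])/f
    a,b=x,y
    for _ in range(20):
        s=1+p["k1"]*(a*a+b*b); a,b=x/s,y/s
    V=np.array(p["view"]); R=V[:3,:3]; t=V[:3,3]
    return -R.T@t, R.T@np.array([a,-b,-1.0])
def onplane(p,u,v,z):
    o,d=ray(p,u,v); return o+d*(z-o[2])/d[2]
def pt(p,dep,u,v):
    o,d=ray(p,u,v); return o+d*dep[int(v),int(u)]
def proj(p,X):
    f=200/np.tan(np.radians(p["fovy"])/2)
    V=np.array(p["view"]); c=V[:3,:3]@np.array(X)+V[:3,3]
    a,b=c[0]/-c[2],-c[1]/-c[2]; s=1+p["k1"]*(a*a+b*b)
    return p["cx"]+f*a*s,p["cy"]+f*b*s
E
python3 - <<'E'
from h import *
s=state(); print({k:np.round(v,3).tolist() for k,v in s.items()})
for n in("scene","top"):
    p=camera_params(n); print(n,p["fovy"],p["cx"],p["cy"],p["k1"],np.round(p["view"],3).tolist())
    im,d=capture(n); cv2.imwrite(f"pics/{n}0.png",im); np.save(n+"0.npy",d)
E
```

```text
pics
{'time_s': 0.0, 'joints': [71.523, 17.707, 93.687, 0.001, 68.737, -3.995], 'dq': [-0.051, 0.027, 0.08, -0.033, 0.077, 0.018], 'tau': [0.0, -41.526, -27.666, 0.0, 0.01, 0.0], 'position': [0.156, 0.604, 0.23], 'tool_rot': [[-0.001, 0.25, 0.968], [-0.002, 0.968, -0.25], [-1.0, -0.002, -0.0]], 'force': [0.403, 0.6, 0.174], 'ft_torque': [0.036, -0.008, 0.003], 'gripper_width': 0.085}
scene 46.30404187881853 324.7689055172505 199.89310361838392 -0.11186873212295419 [[0.786, 0.618, 0.0, -0.395], [-0.364, 0.463, 0.808, 0.13], [0.499, -0.635, 0.589, -1.465], [0.0, 0.0, 0.0, 1.0]]
top 42.00035081346693 313.5636993412373 204.42017968155216 0.04297901918508014 [[0.025, -1.0, -0.013, -0.003], [0.984, 0.022, 0.176, -0.507], [-0.176, -0.017, 0.984, -1.329], [0.0, 0.0, 0.0, 1.0]]
```

View pics/top0.png

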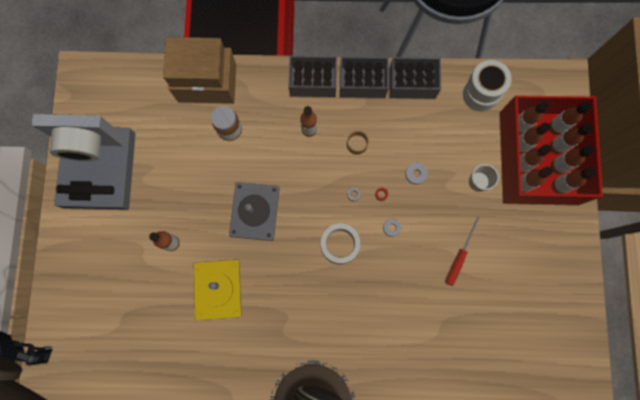

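View pics/scene0.png

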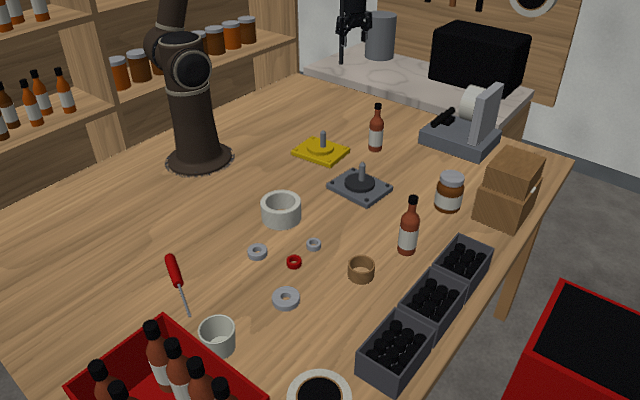

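The top view shows the grey unwinder at (255,210) and the yellow look-alike at (217,290). The grey rings are wide (417,173), middle (392,228) and narrow (354,194). The red ring (381,194) and the cardboard core (357,143) are not collars. Next I measure them in both views.

```bash
cat > m.py <<'E'
from h import *
P={n:camera_params(n) for n in("top","scene")}
I={n:cv2.imread(f"pics/{n}0.png") for n in P}; D={n:np.load(n+"0.npy") for n in P}
seed={"wide":{"top":(417,173),"scene":(286,298)},"middle":{"top":(392,228),"scene":(258,252)},"narrow":{"top":(354,194),"scene":(314,244)}}
for k,v in seed.items():
    C={}
    for n,(u,w) in v.items():
        im=I[n];r=24; x0,y0=u-r,w-r
        c=cv2.cvtColor(im[y0:w+r,x0:u+r],cv2.COLOR_BGR2HSV)
        m=((c[...,1]<50)&(c[...,2]>85)).astype(np.uint8)
        N,l,st,_=cv2.connectedComponentsWithStats(m)
        j=min(range(1,N),key=lambda j:abs(st[j,0]+st[j,2]/2-r)+abs(st[j,1]+st[j,3]/2-r)-st[j,4]*.05)
        pts=cv2.findContours((l==j).astype(np.uint8),0,cv2.CHAIN_APPROX_NONE)[0][0]
        # cast outer contour
        q=np.array([onplane(P[n],a+x0,b+y0,.016)[:2] for a,b in pts[:,0]])
        (cc,rr)=cv2.minEnclosingCircle(q.astype(np.float32))
        z=[pt(P[n],D[n],a+x0,b+y0)[2] for b,a in np.argwhere(l==j)]
        print(k,n,st[j],np.round(cc,4),"diam",round(2*rr,4),"ztop",np.round(np.percentile(z,[10,50,75,90]),4))
        e=cv2.fitEllipse(pts) if len(pts)>5 else None
        C[n]=(e[0][0]+x0,e[0][1]+y0)
    (o1,d1),(o2,d2)=[ray(P[n],*C[n]) for n in C]
    s,t=np.linalg.lstsq(np.c_[d1,-d2],o2-o1,rcond=None)[0]
    print(k,"tri",np.round((o1+s*d1+o2+t*d2)/2,4),"gap",np.round(np.linalg.norm(o1+s*d1-o2-t*d2),4))
# depth cloud of unwinder
for n,b in(("top",(225,285,175,245)),("scene",(320,400,155,210))):
    uv=[(u,v) for u in range(b[0],b[1]) for v in range(b[2],b[3])]
    X=np.array([pt(P[n],D[n],u,v) for u,v in uv])
    hi=X[(X[:,2]>.04)]
    print(n,"spindle cloud",len(hi),np.round(np.median(hi,0),4) if len(hi) else"", np.round(X[:,2].max(),4))
    di=X[(X[:,2]>.027)&(X[:,2]<.033)]; c,r=cv2.minEnclosingCircle(di[:,:2].astype(np.float32)); print(" disc",len(di),np.round(c,4),round(2*r,4),np.median(di[:,2]))
    tip=X[X[:,2]>.078]; print(" tip",len(tip),np.round(tip.mean(0),4) if len(tip) else "")
E
python3 m.py
python3 - <<'E'
import cv2,numpy as np
a=cv2.imread('pics/top0.png')[140:250,220:440]; b=cv2.imread('pics/scene0.png')[150:315,240:400]
a=cv2.resize(a,None,fx=3.6,fy=3.6,interpolation=2)
cv2.imwrite('pics/crop_top.png',a)
E
```

```text
wide top [ 13  13  22  22 339] [ 0.6061 -0.2665] diam 0.0607 ztop [0.0108 0.0148 0.0171 0.0191]
wide scene [ 10  12  28  25 520] [ 0.6109 -0.2728] diam 0.07 ztop [0.0086 0.0166 0.0176 0.0186]
wide tri [ 0.6066 -0.2687  0.0098] gap 0.0016
middle top [ 15  15  18  17 202] [ 0.4556 -0.2008] diam 0.0477 ztop [0.0114 0.0148 0.0167 0.0181]
middle scene [ 13  15  20  18 254] [ 0.4615 -0.2064] diam 0.0613 ztop [0.0063 0.0169 0.0182 0.0191]
middle tri [ 0.4559 -0.2021  0.0106] gap 0.0022
narrow top [17 18 14 13 95] [ 0.5434 -0.0977] diam 0.036 ztop [0.0111 0.0149 0.017  0.0181]
narrow scene [ 16  18  15  14 150] [ 0.5485 -0.1056] diam 0.0494 ztop [0.0062 0.016  0.0181 0.0192]
narrow tri [ 0.544  -0.0988  0.0097] gap 0.0017
top spindle cloud 75 [0.4867 0.1742 0.0809] 1.397
 disc 494 [0.4896 0.1547] 0.1143 0.029692090392473336
 tip 51 [0.4119 0.1109 0.5462]
scene spindle cloud 117 [0.4964 0.1711 0.0695] 0.7582
 disc 289 [0.4812 0.1734] 0.1138 0.031649928280463535
 tip 44 [ 0.7098 -0.1605  0.3284]
```

View pics/crop_top.png

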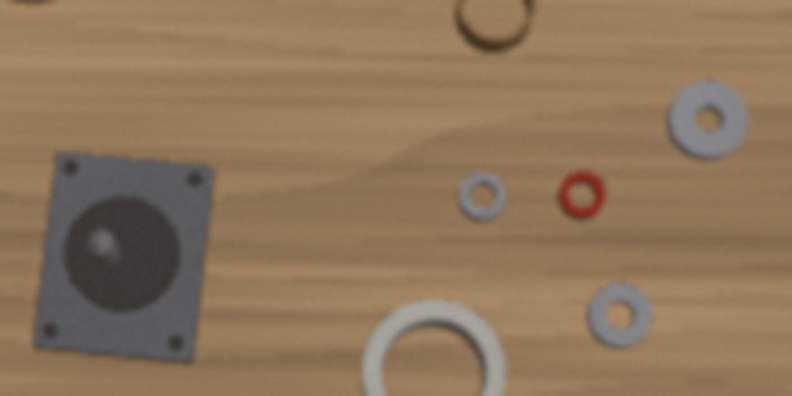

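Each collar's size and height agree with its name: 60.7, 47.7 and 36.0 mm diameters, tops at about 16 mm. The red ring at crop (582,195) is excluded by colour. The spindle sits toward the upper left of the disc. Next is the wrist camera.

```bash
python3 - <<'E'
from h import *
import workcell
print([n for n in dir(workcell) if not n.startswith('__')]); print(globals().get('pinch_z'))
p=camera_params("wrist"); s=state()
V=np.array(p["view"]);R=V[:3,:3]; o=-R.T@V[:3,3]
T=np.array(s["tool_rot"])
print(p["fovy"],p["cx"],p["cy"],p["k1"]); print("cam in tool",np.round(T.T@(o-s["position"]),4)); print("cam axes in tool (cols)\n",np.round(T.T@R.T,3))
# disc in top view: dark mask
im=cv2.imread("pics/top0.png"); g=cv2.cvtColor(im,6)[180:245,228:282]
m=(g<62).astype(np.uint8); m=cv2.morphologyEx(m,cv2.MORPH_OPEN,np.ones((5,5)))
c=max(cv2.findContours(m,0,1)[0],key=cv2.contourArea)[:,0]+[228,180]
P=camera_params("top"); q=np.array([onplane(P,u,v,.03)[:2] for u,v in c],np.float32)
print("disc",cv2.minEnclosingCircle(q))
print("spindle tip from crop", onplane(P,220+101/3.6,140+239/3.6,.086))
E
```

```text
['Unreachable', 'camera_params', 'capture', 'pinch_z', 'sign_off', 'state']
0.0187
63.638857380470505 313.35280368571586 195.88315014490448 -0.03266056257047348
cam in tool [-1.434e-01  1.000e-04 -6.760e-02]
cam axes in tool (cols)
 [[-0.     0.264 -0.964]
 [ 1.     0.    -0.   ]
 [-0.    -0.964 -0.264]]
disc ((0.4907894730567932, 0.16889457404613495), 0.041316159069538116)
spindle tip from crop [0.49100715 0.17554928 0.086     ]
```

{"fn": "drive_tool", "kwargs": {"offset": [[0, -21, 27], [0, -42, 54], [0, -63, 81], [0, -84, 108], [0, -105, 135], [0, -127, 162], [0, -148, 189], [0, -169, 216]], "yaw": [0.08, 0.165, 0.247, 0.33, 0.41, 0.495, 0.577, 0.659], "gripper": [1, 1, 1, 1, 1, 1, 1, 1]}}

```text
time_s: 0.77
position: [0.3236, 0.3858, 0.2309]
tool_rot: [[-0.0, 0.793, 0.609], [-0.001, 0.609, -0.793], [-1.0, -0.001, 0.0]]
force: [0.8, 0.2, 0.5]
gripper_width: 0.0856
```

```bash
cat > go.py <<'E'
# python3 go.py x y z az : offset in mm (tool axes) and yaw to bring TCP there with tool y at azimuth az deg
import sys
from h import *
def go(X,az=0):
    s=state();T=np.array(s["tool_rot"])
    d=T.T@(np.array(X)-s["position"])*1000
    a=np.radians(az); y=T.T@np.array([np.cos(a),np.sin(a),0]); 
    return np.round(d,1),round(float(np.arctan2(y[2],y[1])),3)
if __name__=="__main__":
    a=list(map(float,sys.argv[1:])); s=state(); print("t",round(s["time_s"],2),np.round(s["position"],4),np.round(s["force"],1),s["gripper_width"]); print(*go(a[:3],a[3] if len(a)>3 else 0))
E
python3 go.py .49 .17 .23
```

```text
t 0.77 [0.3236 0.3858 0.2309] [0.8 0.2 0.5] 0.08564372487989368
[  0.9   0.5 272.5] 0.655
```

{"fn": "drive_tool", "kwargs": {"offset": [[0, 0, 36], [0, 0, 72], [0, 0, 108], [0, 0, 144], [0, 0, 180], [0, 0, 214], [0, 0, 246], [0, 0, 272]], "yaw": [0.08, 0.16, 0.24, 0.33, 0.41, 0.49, 0.57, 0.655], "gripper": [1, 1, 1, 1, 1, 1, 1, 1]}}

```text
time_s: 1.43
position: [0.4907, 0.1703, 0.2309]
tool_rot: [[-0.0, 1.0, -0.001], [-0.001, -0.001, -1.0], [-1.0, -0.0, 0.001]]
force: [0.3, -0.2, 0.1]
gripper_width: 0.0856
```

{"fn": "drive_tool", "kwargs": {"offset": [[0, 0, 0], [0, 0, 0], [0, 0, 0]], "yaw": [0, 0, 0], "gripper": [1, 1, 1]}}

```text
time_s: 1.68
position: [0.489, 0.1726, 0.2307]
tool_rot: [[-0.002, 1.0, 0.004], [0.0, 0.004, -1.0], [-1.0, -0.002, -0.0]]
force: [0.3, 0.6, 0.6]
gripper_width: 0.0858
```

```bash
cat > snap.py <<'E'
import sys
from h import *
import json
s=state(); p=camera_params("wrist"); im,d=capture("wrist"); n=sys.argv[1]
cv2.imwrite(f"pics/{n}.png",im); np.save(n+".npy",d)
json.dump({k:(np.array(v).tolist()) for k,v in p.items()},open(n+".json","w"))
print(np.round(s["position"],4),np.round(s["tool_rot"],3).tolist(),round(s["gripper_width"],4),np.round(s["force"],2),s["time_s"])
E
python3 snap.py w1
```

```text
[0.489  0.1726 0.2307] [[-0.002, 1.0, 0.004], [0.0, 0.004, -1.0], [-1.0, -0.002, -0.0]] 0.0858 [0.34 0.59 0.57] 1.6833
```

View pics/w1.png

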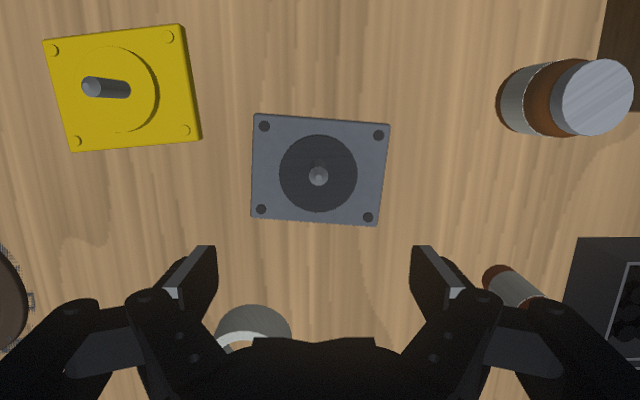

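The wrist view shows the disc centred at about (318,173), the spindle nearly end-on at (318,176), and the fingertips at (205,250) and (425,250). I will measure here, then take a second wrist view from another place.

```bash
cat > un.py <<'E'
import sys,json
from h import *
def meas(n,box):
    x0,x1,y0,y1=box
    im=cv2.imread(f"pics/{n}.png"); d=np.load(n+".npy"); p=json.load(open(n+".json"))
    g=cv2.cvtColor(im,6)[y0:y1,x0:x1]
    X=np.array([[pt(p,d,u,v) for u in range(x0,x1)] for v in range(y0,y1)])
    m=((g<75)&(X[...,2]>.024)&(X[...,2]<.036)).astype(np.uint8); m=cv2.morphologyEx(m,cv2.MORPH_OPEN,np.ones((5,5)))
    c=cv2.convexHull(max(cv2.findContours(m,0,1)[0],key=cv2.contourArea))[:,0]+[x0,y0]
    q=np.array([onplane(p,u,v,.03)[:2] for u,v in c],np.float32)
    cc,r=cv2.minEnclosingCircle(q)
    print("disc",np.round(cc,4),"diam",round(2*r,4),"z",np.round(np.median(X[m>0][:,2]),4))
    t=X[...,2]>.083; uv=np.argwhere(t)
    uvm=uv.mean(0)[::-1]+[x0,y0]; print("tip px",uvm,len(uv),"z max",X[...,2].max(),"cloud",np.round(X[t].mean(0),4),"ray@.085",np.round(onplane(p,*uvm,.085),4))
    s=(X[...,2]>.035)&(X[...,2]<.078); print("shaft px",s.sum())
    return ray(p,*uvm),cc
if __name__=="__main__":
    meas(sys.argv[1],list(map(int,sys.argv[2:6])))
E
python3 un.py w1 272 365 128 220
python3 - <<'E'
from h import *
import json
d=np.load("w1.npy");p=json.load(open("w1.json")); s=state(); T=np.array(s["tool_rot"])
X=np.array([[T.T@(pt(p,d,u,v)-s["position"]) for u in range(640)] for v in range(400)])
f=X[...,0]>-.12
for sl,nm in((slice(100,320),"L"),(slice(330,520),"R")):
    Y=X[235:330,sl][(X[235:330,sl][...,0]<.02)&(X[235:330,sl][...,0]>-.1)]
    i=Y[:,0].argsort()[-30:]; print(nm,np.round(Y[i].mean(0),4),np.round(Y[:,0].max(),4))
E
python3 go.py .53 .13 .23
```

```text
disc [0.4931 0.1703] diam 0.086 z 0.0307
tip px [318.28977273 175.05681818] 176 z max 0.37416900405827935 cloud [0.4917 0.1931 0.1508] ray@.085 [0.4927 0.1804 0.085 ]
shaft px 118
L [-0.0143 -0.0434  0.0013] -0.0129
R [-0.0145  0.0421  0.0001] -0.0133
t 1.73 [0.4889 0.173  0.2308] [ 0.2  0.1 -1.1] 0.0850457601494472
[ 0.8 40.9 43.2] 0.005
```

{"fn": "drive_tool", "kwargs": {"offset": [[0, 20, 22], [0, 41, 43], [0, 41, 43], [0, 41, 43], [0, 41, 43]], "yaw": [0, 0, 0, 0, 0], "gripper": [0.41, 0.41, 0.41, 0.41, 0.41]}}

```text
time_s: 2.15
position: [0.5299, 0.1307, 0.2309]
tool_rot: [[-0.001, 1.0, 0.005], [0.0, 0.005, -1.0], [-1.0, -0.001, -0.0]]
force: [-0.2, 0.7, 0.0]
gripper_width: 0.0603
```

```bash
python3 snap.py w2; cat > tips.py <<'E'
import sys,json
from h import *
n=sys.argv[1]
d=np.load(n+".npy");p=json.load(open(n+".json")); s=state(); T=np.array(s["tool_rot"])
X=np.array([[T.T@(pt(p,d,u,v)-s["position"]) for u in range(640)] for v in range(400)])
for sl,nm in((slice(100,318),"L"),(slice(322,520),"R")):
    Y=X[230:330,sl]; Y=Y[(Y[...,0]<.02)&(Y[...,0]>-.1)]
    i=Y[:,0].argsort()[-30:]; print(nm,np.round(Y[i].mean(0),4),np.round(Y[:,0].max(),4))
E
python3 tips.py w2
python3 - <<'E'
from h import *
import json
p=json.load(open("w2.json")); u,v=proj(p,[.493,.1704,.03]); print("exp",u,v)
import un
u,v=int(u),int(v)
b=[u-46,u+46,max(0,v-48),v+46]
r2,c2=un.meas("w2",b); r1,c1=un.meas("w1",[272,365,128,220])
(o1,d1),(o2,d2)=r1,r2
s,t=np.linalg.lstsq(np.c_[d1,-d2],o2-o1,rcond=None)[0]
print("tip tri",np.round(o1+s*d1,4),np.round(o2+t*d2,4))
E
python3 go.py .606 -.267 .12; python3 go.py .53 .13 .23
```

```text
[0.5299 0.1307 0.2309] [[-0.001, 1.0, 0.005], [0.0, 0.005, -1.0], [-1.0, -0.001, -0.0]] 0.0603 [-0.17  0.69  0.03] 2.15
L [-0.0068 -0.0307 -0.001 ] -0.0056
R [-0.0069  0.0297 -0.0002] -0.0054
exp 279.3976253632733 134.68579275112347
disc [0.4929 0.1697] diam 0.0855 z 0.0308
tip px [274.26751592 129.32484076] 157 z max 0.37439184745577914 cloud [0.4985 0.1818 0.1295] ray@.085 [0.4943 0.1794 0.085 ]
shaft px 73
disc [0.4931 0.1703] diam 0.086 z 0.0307
tip px [318.28977273 175.05681818] 176 z max 0.37416900405827935 cloud [0.4917 0.1931 0.1508] ray@.085 [0.4927 0.1804 0.085 ]
shaft px 118
tip tri [0.4928 0.1785 0.0756] [0.4932 0.1788 0.0756]
t 2.2 [0.5298 0.1308 0.231 ] [ 0.6 -0.4 -0. ] 0.06031054712185774
[110.7  74.1 398.2] 0.006
t 2.2 [0.5298 0.1308 0.231 ] [ 0.6 -0.4 -0. ] 0.06031054712185774
[1.  0.2 0.8] 0.006
```

Two views agree: disc (0.493, 0.170) with 86 mm diameter at 30.7 mm, spindle about (0.493, 0.179), which is 9 mm toward +y. Next I go over the wide collar.

{"fn": "drive_tool", "kwargs": {"offset": [[0, 7, 40], [0, 15, 80], [0, 22, 120], [0, 30, 160], [0, 37, 200], [0, 45, 240], [0, 52, 280], [0, 60, 320]], "yaw": [0, 0, 0, 0, 0, 0, 0, 0], "gripper": [1, 1, 1, 1, 1, 1, 1, 1]}}

```text
time_s: 2.87
position: [0.5919, -0.1904, 0.2313]
tool_rot: [[-0.0, 1.0, 0.006], [0.001, 0.006, -1.0], [-1.0, -0.0, -0.001]]
force: [0.5, -0.0, -0.9]
gripper_width: 0.0852
```

{"fn": "drive_tool", "kwargs": {"offset": [[25, 7, 33], [50, 14, 66], [50, 14, 78], [50, 14, 78], [50, 14, 78]], "yaw": [0, 0, 0, 0, 0], "gripper": [1, 1, 1, 1, 1]}}

```text
time_s: 3.28
position: [0.6065, -0.2669, 0.1814]
tool_rot: [[-0.0, 1.0, 0.004], [0.001, 0.004, -1.0], [-1.0, -0.0, -0.001]]
force: [1.0, -0.1, 0.0]
gripper_width: 0.0854
```

```bash
python3 snap.py w3; cat > ring.py <<'E'
import sys,json
from h import *
from go import go
n,x,y,D=sys.argv[1],*map(float,sys.argv[2:5])
im=cv2.imread(f"pics/{n}.png"); p=json.load(open(n+".json")); d=np.load(n+".npy")
h=cv2.cvtColor(im,cv2.COLOR_BGR2HSV)
m=((h[...,1]<60)&(h[...,2]>80)).astype(np.uint8)
N,l,st,ce=cv2.connectedComponentsWithStats(m)
u,v=proj(p,[x,y,.016]); print("exp px",round(u),round(v))
j=min((j for j in range(1,N) if st[j,4]>300),key=lambda j:np.hypot(*(st[j,:2]+st[j,2:4]/2-[u,v])))
cs,_=cv2.findContours((l==j).astype(np.uint8),cv2.RETR_CCOMP,cv2.CHAIN_APPROX_NONE)
cs=sorted(cs,key=cv2.contourArea)[::-1]
for c in cs[:2]:
    q=np.array([onplane(p,a,b,.016)[:2] for a,b in c[:,0]],np.float32)
    cc,r=cv2.minEnclosingCircle(q); e=cv2.fitEllipse(q); print(st[j],"circ",np.round(cc,4),round(2*r,4),"ell",np.round(e[0],4),np.round(e[1],4))
z=[pt(p,d,b,a)[2] for a,b in np.argwhere(l==j)]; print("z",np.round(np.percentile(z,[25,50,75]),4))
E
python3 ring.py w3 .606 -.267 .06; python3 go.py .606 -.267 -.0025
```

```text
[ 0.6065 -0.2669  0.1814] [[-0.0, 1.0, 0.004], [0.001, 0.004, -1.0], [-1.0, -0.0, -0.001]] 0.0854 [ 0.97 -0.06  0.03] 3.2833
exp px 314 179
[ 285  149   61   61 2514] circ [ 0.6072 -0.2674] 0.061 ell [ 0.6074 -0.2677] [0.0586 0.0591]
[ 285  149   61   61 2514] circ [ 0.6074 -0.268 ] 0.0227 ell [ 0.6076 -0.2679] [0.0208 0.0221]
z [0.0161 0.0166 0.0171]
t 3.33 [ 0.607  -0.2664  0.1823] [ 0.1 -0.   0.5] 0.0856623642380526
[184.8  -1.1   0.7] 0.005
```

{"fn": "drive_tool", "kwargs": {"offset": [[36, 1, 1], [72, 1, 1], [108, 1, 1], [140, 1, 1], [165, 1, 1], [180, 1, 1], [184, 1, 1], [184, 1, 1]], "yaw": [0, 0, 0, 0, 0, 0, 0, 0], "gripper": [1, 1, 1, 1, 1, 1, 1, 1]}}

```text
time_s: 4.0
position: [0.6078, -0.2676, -0.0025]
tool_rot: [[-0.0, 1.0, 0.006], [0.0, 0.006, -1.0], [-1.0, -0.0, -0.0]]
force: [-0.1, -0.5, 0.2]
gripper_width: 0.0852
```

{"fn": "drive_tool", "kwargs": {"offset": [[0, 0, 0], [0, 0, 0], [0, 0, 0], [0, 0, 0], [0, 0, 0], [0, 0, 0]], "yaw": [0, 0, 0, 0, 0, 0], "gripper": [0.5, 0.3, 0.25, 0.25, 0.25, 0.25], "grip_force": 35}}

```text
time_s: 4.5
position: [0.6098, -0.27, 0.0007]
tool_rot: [[0.004, 1.0, 0.004], [-0.002, 0.004, -1.0], [-1.0, 0.004, 0.002]]
force: [0.4, 0.6, 6.8]
gripper_width: 0.0581
```

```bash
python3 go.py .493 .179 .15
```

```text
t 4.5 [ 0.6098 -0.27    0.0007] [0.4 0.6 6.8] 0.05807061292851045
[-150.6 -114.4 -449.2] 0.004
```

{"fn": "drive_tool", "kwargs": {"offset": [[-5, 0, 0], [-20, 0, 0], [-50, 0, 0], [-90, 0, 0], [-130, 0, 0], [-150, 0, 0], [-150, 0, 0], [-150, 0, 0]], "yaw": [0, 0, 0, 0, 0, 0, 0, 0], "gripper": [0.25, 0.25, 0.25, 0.25, 0.25, 0.25, 0.25, 0.25]}}

```text
time_s: 5.17
position: [0.609, -0.27, 0.1509]
tool_rot: [[0.005, 1.0, 0.004], [-0.003, 0.004, -1.0], [-1.0, 0.005, 0.003]]
force: [0.2, 0.4, -1.6]
gripper_width: 0.058
```

```bash
python3 snap.py w4; python3 tips.py w4; python3 go.py .493 .179 .15
```

```text
[ 0.609  -0.27    0.1509] [[0.005, 1.0, 0.004], [-0.003, 0.004, -1.0], [-1.0, 0.005, 0.003]] 0.058 [ 0.22  0.35 -1.61] 5.1667
L [-0.0043 -0.0027  0.0081] -0.0029
R [-0.0055  0.0081  0.0062] -0.0034
t 5.22 [ 0.6073 -0.2691  0.1482] [ 0.  -0.1 -2.2] 0.05787613044047312
[  -2.1 -112.6 -448.5] 0.004
```

View pics/w4.png

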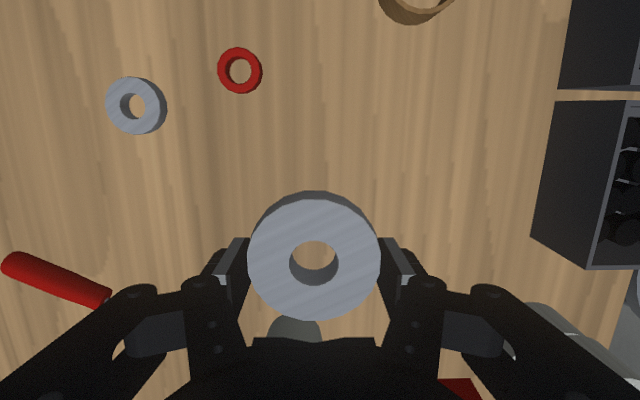

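The wide collar is held, its top face centred at about (314,257) between both pads. I measure its pose in the hand.

```bash
cat > held.py <<'E'
import sys,json
from h import *
n,D=sys.argv[1],float(sys.argv[2])
d=np.load(n+".npy");p=json.load(open(n+".json"));im=cv2.imread(f"pics/{n}.png")
V=np.array(p["view"]);Rc=V[:3,:3];oc=-Rc.T@V[:3,3]
# cam pose in tool is fixed
A=np.array([[0,.264,-.964],[1,0,0],[0,-.964,-.264]]); o=np.array([-.1434,.0001,-.0676])
def rt(u,v):
    _,w=ray(p,u,v); return A@(Rc@w)
h=cv2.cvtColor(im,cv2.COLOR_BGR2HSV)
m=((h[...,1]<75)&(h[...,2]>105)).astype(np.uint8)
X=np.array([[o+rt(u,v)*d[v,u] for u in range(200,440)] for v in range(150,360)])
M=np.zeros((400,640),bool); M[150:360,200:440]=(X[...,0]>-.05)&(X[...,0]<.02)&(abs(X[...,1])<D/2+.004)
m=m*M
N,l,st,ce=cv2.connectedComponentsWithStats(m.astype(np.uint8)); j=1+st[1:,4].argmax(); m=(l==j)
Y=X[m[150:360,200:440]]
a=np.linalg.lstsq(np.c_[Y[:,1:],np.ones(len(Y))],Y[:,0],rcond=None)[0]
print("top plane x_t at centre",round(float(np.median(Y[:,0])),4),"slopes y,z",np.round(a[:2],3))
xt=float(np.median(Y[:,0]))
cs=sorted(cv2.findContours(m.astype(np.uint8),cv2.RETR_CCOMP,cv2.CHAIN_APPROX_NONE)[0],key=cv2.contourArea)[::-1][:2]
for c in cs:
    q=[]
    for u,v in c[:,0]:
        w=rt(u,v); q.append((o+w*(xt-o[0])/w[0])[1:])
    q=np.array(q,np.float32); cc,r=cv2.minEnclosingCircle(q); e=cv2.fitEllipse(q)
    print("circ yz",np.round(cc,4),round(2*r,4),"ell",np.round(e[0],4),np.round(e[1],4))
E
python3 held.py w4 .06
```

```text
top plane x_t at centre -0.016 slopes y,z [0.003 0.002]
circ yz [ 0.0005 -0.0023] 0.0594 ell [ 0.0001 -0.0023] [0.0579 0.0581]
circ yz [ 0.0002 -0.0024] 0.023 ell [ 0.0001 -0.0024] [0.0219 0.0223]
```

{"fn": "drive_tool", "kwargs": {"offset": [[0, -8, -30], [0, -18, -68], [0, -28, -108], [0, -38, -148], [0, -49, -188], [0, -59, -228], [0, -69, -268], [0, -79, -308]], "yaw": [0, 0, 0, 0, 0, 0, 0, 0], "gripper": [0.25, 0.25, 0.25, 0.25, 0.25, 0.25, 0.25, 0.25]}}

```text
time_s: 5.88
position: [0.5242, 0.0402, 0.1448]
tool_rot: [[-0.005, 1.0, 0.003], [0.0, 0.003, -1.0], [-1.0, -0.005, -0.0]]
force: [0.9, -0.3, -1.4]
gripper_width: 0.0579
```

{"fn": "drive_tool", "kwargs": {"offset": [[0, -10, -40], [0, -20, -80], [0, -30, -115], [0, -36, -135], [0, -36, -138], [0, -36, -138], [0, -36, -138]], "yaw": [0, 0, 0, 0, 0, 0, 0], "gripper": [0.25, 0.25, 0.25, 0.25, 0.25, 0.25, 0.25]}}

```text
time_s: 6.47
position: [0.4898, 0.1757, 0.1458]
tool_rot: [[-0.003, 1.0, 0.005], [-0.002, 0.005, -1.0], [-1.0, -0.003, 0.001]]
force: [0.5, 0.1, -0.6]
gripper_width: 0.0583
```

```bash
python3 snap.py w5; python3 held.py w5 .06;  python3 go.py .493 .1767 .092; python3 go.py .493 .1767 .092;python3 - <<'E'
import cv2
im=cv2.imread('pics/w5.png')[170:350,200:430]; cv2.imwrite('pics/w5c.png',cv2.resize(im,None,fx=3,fy=3,interpolation=2))
E
```

```text
[0.4898 0.1757 0.1458] [[-0.003, 1.0, 0.005], [-0.002, 0.005, -1.0], [-1.0, -0.003, 0.001]] 0.0583 [ 0.46  0.06 -0.63] 6.4667
top plane x_t at centre -0.0161 slopes y,z [0.003 0.001]
circ yz [ 0.0001 -0.0024] 0.059 ell [ 0.0001 -0.0023] [0.058  0.0582]
circ yz [ 0.0003 -0.0022] 0.0229 ell [ 0.0001 -0.0023] [0.0218 0.0222]
t 6.52 [0.4902 0.1753 0.1462] [-0.2  0.9 -1.6] 0.058309597181227274
[54.2  2.9 -1.5] 0.003
t 6.52 [0.4902 0.1753 0.1462] [-0.2  0.9 -1.6] 0.058309597181227274
[54.2  2.9 -1.5] 0.003
```

View pics/w5c.png

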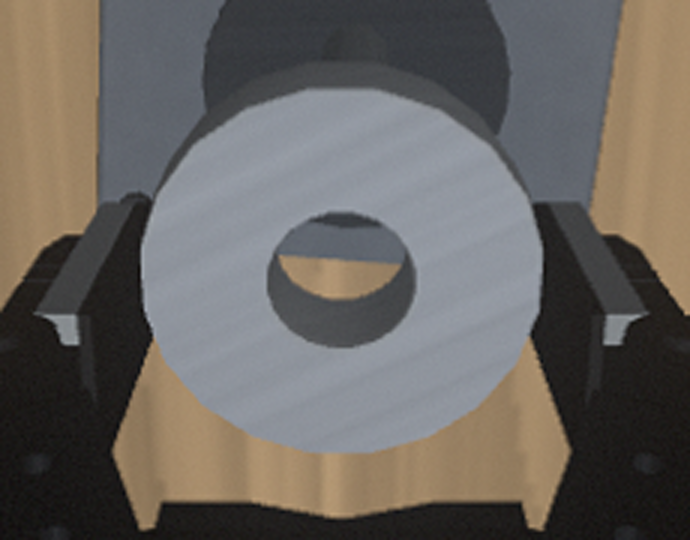

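The collar is held level. The spindle top is visible at about 3 mm further toward +x, which matches the numbers. I correct that and go down to just above the tip.

{"fn": "drive_tool", "kwargs": {"offset": [[15, 3, -1.5], [30, 3, -1.5], [42, 3, -1.5], [50, 3, -1.5], [54, 3, -1.5], [54, 3, -1.5]], "yaw": [0, 0, 0, 0, 0, 0], "gripper": [0.25, 0.25, 0.25, 0.25, 0.25, 0.25]}}

```text
time_s: 7.02
position: [0.4929, 0.177, 0.092]
tool_rot: [[-0.003, 1.0, 0.003], [-0.001, 0.003, -1.0], [-1.0, -0.003, 0.001]]
force: [1.0, -0.6, -2.1]
gripper_width: 0.058
```

```bash
python3 snap.py w6; python3 held.py w6 .06;  python3 go.py .493 .1767 .03;python3 - <<'E'
import cv2
im=cv2.imread('pics/w6.png')[170:350,200:430]; cv2.imwrite('pics/w6c.png',cv2.resize(im,None,fx=3,fy=3,interpolation=2))
E
```

```text
[0.4929 0.177  0.092 ] [[-0.003, 1.0, 0.003], [-0.001, 0.003, -1.0], [-1.0, -0.003, 0.001]] 0.058 [ 1.02 -0.62 -2.1 ] 7.0167
top plane x_t at centre -0.016 slopes y,z [0.004 0.014]
circ yz [ 0.0002 -0.0023] 0.0591 ell [ 0.0001 -0.0023] [0.0581 0.0582]
circ yz [ 0.0001 -0.0023] 0.0227 ell [ 0.    -0.001] [0.0194 0.0227]
t 7.07 [0.4936 0.1774 0.0928] [ 0.5 -0.2 -0.5] 0.05811708857617706
[62.8 -0.5  0.7] 0.003
```

View pics/w6c.png

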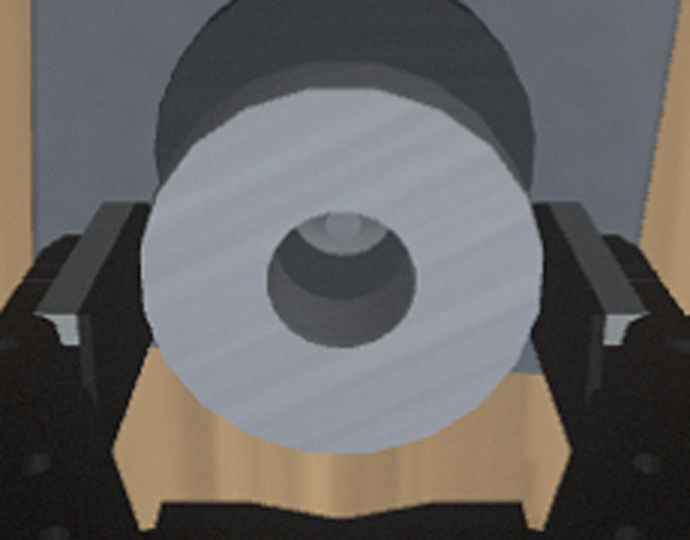

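The tip shows through the bore at crop (344,225). By ray that is about 1.2 mm further toward −y than the bore axis. I shift by that and start down slowly, watching the force.

{"fn": "drive_tool", "kwargs": {"offset": [[0, 0.5, 1.2], [2, 0.5, 1.2], [4, 0.5, 1.2], [6, 0.5, 1.2], [8, 0.5, 1.2], [10, 0.5, 1.2], [12, 0.5, 1.2], [12, 0.5, 1.2]], "yaw": [0, 0, 0, 0, 0, 0, 0, 0], "gripper": [0.25, 0.25, 0.25, 0.25, 0.25, 0.25, 0.25, 0.25]}}

```text
time_s: 7.73
position: [0.4938, 0.1767, 0.0807]
tool_rot: [[-0.001, 1.0, 0.004], [-0.0, 0.004, -1.0], [-1.0, -0.001, 0.0]]
force: [-0.3, -0.7, -1.2]
gripper_width: 0.0582
```

{"fn": "drive_tool", "kwargs": {"offset": [[1.5, 0, 0], [3, 0, 0], [4.5, 0, 0], [6, 0, 0], [7.5, 0, 0], [9, 0, 0], [10, 0, 0], [10, 0, 0]], "yaw": [0, 0, 0, 0, 0, 0, 0, 0], "gripper": [0.25, 0.25, 0.25, 0.25, 0.25, 0.25, 0.25, 0.25]}}

```text
time_s: 8.4
position: [0.494, 0.1767, 0.0709]
tool_rot: [[-0.001, 1.0, 0.004], [-0.0, 0.004, -1.0], [-1.0, -0.001, 0.0]]
force: [-0.4, 0.4, -1.3]
gripper_width: 0.0583
```

{"fn": "drive_tool", "kwargs": {"offset": [[3, 0, 0], [7, 0, 0], [12, 0, 0], [17, 0, 0], [22, 0, 0], [27, 0, 0], [31, 0, 0], [34, 0, 0]], "yaw": [0, 0, 0, 0, 0, 0, 0, 0], "gripper": [0.25, 0.25, 0.25, 0.25, 0.25, 0.25, 0.25, 0.25]}}

```text
time_s: 9.07
position: [0.4939, 0.1766, 0.0364]
tool_rot: [[-0.001, 1.0, 0.004], [-0.0, 0.004, -1.0], [-1.0, -0.001, 0.0]]
force: [0.3, -0.2, -2.2]
gripper_width: 0.0581
```

{"fn": "drive_tool", "kwargs": {"offset": [[1, 0, 0], [2, 0, 0], [3, 0, 0], [4, 0, 0], [5, 0, 0], [6, 0, 0], [6.5, 0, 0], [6.5, 0, 0]], "yaw": [0, 0, 0, 0, 0, 0, 0, 0], "gripper": [0.25, 0.25, 0.25, 0.25, 0.25, 0.25, 0.25, 0.25]}}

```text
time_s: 9.73
position: [0.4943, 0.1768, 0.0309]
tool_rot: [[0.0, 1.0, 0.004], [0.0, 0.004, -1.0], [-1.0, 0.0, -0.0]]
force: [0.7, 1.0, -2.2]
gripper_width: 0.058
```

{"fn": "drive_tool", "kwargs": {"offset": [[0.5, 0, 0], [1, 0, 0], [1.5, 0, 0], [2, 0, 0], [2, 0, 0]], "yaw": [0, 0, 0, 0, 0], "gripper": [0.25, 0.25, 0.25, 0.25, 0.25]}}

```text
time_s: 10.15
position: [0.4944, 0.1768, 0.0306]
tool_rot: [[-0.001, 1.0, 0.004], [-0.0, 0.004, -1.0], [-1.0, -0.001, 0.0]]
force: [-5.1, -0.9, 12.7]
gripper_width: 0.0581
```

Contact is at the expected height (30.6 mm, 12.7 N), so the wide collar is home. I ease off and release.

{"fn": "drive_tool", "kwargs": {"offset": [[-1, 0, 0], [-1, 0, 0], [-1, 0, 0], [-1, 0, 0], [-1, 0, 0], [-1, 0, 0]], "yaw": [0, 0, 0, 0, 0, 0], "gripper": [0.25, 0.45, 0.6, 0.8, 1, 1]}}

```text
time_s: 10.65
position: [0.4942, 0.1767, 0.0295]
tool_rot: [[-0.0, 1.0, 0.004], [-0.0, 0.004, -1.0], [-1.0, -0.0, 0.0]]
force: [0.2, 0.0, 0.0]
gripper_width: 0.0853
```

{"fn": "drive_tool", "kwargs": {"offset": [[-10, 0, 0], [-35, 0, 0], [-65, 0, 0], [-100, 0, 0], [-130, 0, 0], [-150, 0, 0], [-150, 0, 0], [-150, 0, 0]], "yaw": [0, 0, 0, 0, 0, 0, 0, 0], "gripper": [1, 1, 1, 1, 1, 1, 1, 1]}}

```text
time_s: 11.32
position: [0.4955, 0.1771, 0.182]
tool_rot: [[0.004, 1.0, 0.004], [0.001, 0.004, -1.0], [-1.0, 0.004, -0.001]]
force: [-0.0, 0.4, 0.1]
gripper_width: 0.0859
```

```bash
python3 snap.py w7; python3 ring.py w7 .493 .178 .06; python3 - <<'E'
from h import *
import json
p=json.load(open("w7.json"));d=np.load("w7.npy")
u,v=map(int,proj(p,[.493,.178,.046])); X=np.array([[pt(p,d,a,b) for a in range(u-50,u+50)] for b in range(v-50,v+50)])
k=(X[...,2]>.040)&(X[...,2]<.052); Y=X[k]; c,r=cv2.minEnclosingCircle(Y[:,:2].astype(np.float32)); print("wide top",np.round(np.median(Y,0),4),c,2*r)
t=(X[...,2]>.081)&(X[...,2]<.092); print("tip",t.sum(),np.round(np.mean(X[t],0),4))
E
python3 go.py .4558 -.2013 .18
```

```text
[0.4955 0.1771 0.182 ] [[0.004, 1.0, 0.004], [0.001, 0.004, -1.0], [-1.0, 0.004, -0.001]] 0.0859 [-0.05  0.43  0.05] 11.3167
exp px 311 178
[ 279  151   66   66 3126] circ [0.4942 0.1715] 0.0667 ell [0.494  0.1715] [0.0646 0.0656]
[ 279  151   66   66 3126] circ [0.4933 0.1714] 0.0264 ell [0.4935 0.173 ] [0.0198 0.0255]
z [0.0462 0.0468 0.0473]
wide top [0.4951 0.1835 0.0466] (0.494167298078537, 0.179195836186409) 0.05978354439139366
tip 296 [0.4924 0.1797 0.084 ]
t 11.37 [0.4941 0.1767 0.1802] [-0.2 -0.9 -0.6] 0.08564141414704303
[ 1.000e-01 -3.980e+01  3.779e+02] 0.004
```

The wide collar is home: its top is at 46.6 mm, flat, centred at (0.494, 0.179). Now the middle collar.

{"fn": "drive_tool", "kwargs": {"offset": [[0, -4, 40], [0, -8, 80], [0, -12, 120], [0, -16, 160], [0, -20, 200], [0, -24, 240], [0, -28, 280], [0, -32, 318]], "yaw": [0, 0, 0, 0, 0, 0, 0, 0], "gripper": [1, 1, 1, 1, 1, 1, 1, 1]}}

```text
time_s: 12.03
position: [0.4613, -0.1428, 0.1778]
tool_rot: [[-0.004, 1.0, 0.004], [0.001, 0.004, -1.0], [-1.0, -0.004, -0.001]]
force: [0.9, 0.1, 0.1]
gripper_width: 0.0854
```

{"fn": "drive_tool", "kwargs": {"offset": [[0, -3, 35], [0, -6, 60], [0, -6, 61], [0, -6, 61], [0, -6, 61]], "yaw": [0, 0, 0, 0, 0], "gripper": [0.7, 0.5, 0.3, 0.13, 0.13]}}

```text
time_s: 12.45
position: [0.4565, -0.2014, 0.1781]
tool_rot: [[-0.003, 1.0, 0.003], [0.002, 0.003, -1.0], [-1.0, -0.003, -0.002]]
force: [-0.3, 0.4, 0.1]
gripper_width: 0.0485
```

```bash
python3 snap.py w8; python3 tips.py w8; python3 ring.py w8 .4565 -.202 .048; python3 go.py .4565 -.202 -.0025
```

```text
[ 0.4565 -0.2014  0.1781] [[-0.003, 1.0, 0.003], [0.002, 0.003, -1.0], [-1.0, -0.003, -0.002]] 0.0485 [-0.35  0.37  0.14] 12.45
L [-0.0042 -0.0251  0.0004] -0.0029
R [-0.004   0.0233 -0.0003] -0.0023
exp px 314 180
[ 290  155   50   49 1511] circ [ 0.4569 -0.2006] 0.0489 ell [ 0.4567 -0.201 ] [0.0465 0.047 ]
[ 290  155   50   49 1511] circ [ 0.4566 -0.2014] 0.0227 ell [ 0.457 -0.201] [0.0204 0.022 ]
z [0.0161 0.0166 0.0171]
t 12.5 [ 0.4568 -0.201   0.1784] [-0.1  0.3 -0.3] 0.048439604020623785
[1.809e+02 1.000e-01 1.300e+00] 0.004
```

{"fn": "drive_tool", "kwargs": {"offset": [[36, 0, 0], [72, 0, 0], [108, 0, 0], [140, 0, 0], [162, 0, 0], [173, 0, 0], [177, 0, 0], [177, 0, 0]], "yaw": [0, 0, 0, 0, 0, 0, 0, 0], "gripper": [0.8, 0.8, 0.8, 0.8, 0.8, 0.8, 0.8, 0.8]}}

```text
time_s: 13.17
position: [0.4575, -0.2013, 0.0022]
tool_rot: [[-0.001, 1.0, 0.005], [0.001, 0.005, -1.0], [-1.0, -0.001, -0.001]]
force: [-0.4, 0.5, 0.8]
gripper_width: 0.0768
```

{"fn": "drive_tool", "kwargs": {"offset": [[0, 0, 0], [0, 0, 0], [0, 0, 0], [0, 0, 0], [0, 0, 0], [0, 0, 0]], "yaw": [0, 0, 0, 0, 0, 0], "gripper": [0.4, 0.1, 0, 0, 0, 0]}}

```text
time_s: 13.67
position: [0.4594, -0.2031, 0.005]
tool_rot: [[0.003, 1.0, 0.004], [-0.001, 0.004, -1.0], [-1.0, 0.003, 0.001]]
force: [-0.1, 1.7, 4.9]
gripper_width: 0.0462
```

{"fn": "drive_tool", "kwargs": {"offset": [[-5, 0, 0], [-20, 0, 0], [-50, 0, 0], [-90, 0, 0], [-130, 0, 0], [-150, 0, 0], [-150, 0, 0], [-150, 0, 0]], "yaw": [0, 0, 0, 0, 0, 0, 0, 0], "gripper": [0, 0, 0, 0, 0, 0, 0, 0]}}

```text
time_s: 14.33
position: [0.4591, -0.2033, 0.1553]
tool_rot: [[0.005, 1.0, 0.004], [-0.003, 0.004, -1.0], [-1.0, 0.005, 0.003]]
force: [-0.9, 0.5, -0.3]
gripper_width: 0.0465
```

```bash
python3 snap.py w9; python3 held.py w9 .048;  python3 go.py .494 .1767 .15
```

```text
[ 0.4591 -0.2033  0.1553] [[0.005, 1.0, 0.004], [-0.003, 0.004, -1.0], [-1.0, 0.005, 0.003]] 0.0465 [-0.88  0.51 -0.35] 14.3333
top plane x_t at centre -0.0117 slopes y,z [0.003 0.002]
circ yz [ 0.0004 -0.0024] 0.0473 ell [ 0.0001 -0.0024] [0.046 0.046]
circ yz [ 0.0001 -0.0025] 0.0228 ell [ 0.0001 -0.0025] [0.0219 0.0221]
t 14.38 [ 0.4577 -0.2024  0.1534] [-0.6 -0.6 -1.6] 0.04622804696690361
[   3.2   37.8 -379. ] 0.004
```

{"fn": "drive_tool", "kwargs": {"offset": [[0, 3, -30], [0, 7, -70], [0, 11, -111], [0, 15, -152], [0, 19, -193], [0, 23, -234], [0, 27, -275], [0, 31, -314]], "yaw": [0, 0, 0, 0, 0, 0, 0, 0], "gripper": [0, 0, 0, 0, 0, 0, 0, 0]}}

```text
time_s: 15.05
position: [0.4853, 0.1136, 0.1505]
tool_rot: [[-0.005, 1.0, 0.004], [-0.001, 0.004, -1.0], [-1.0, -0.005, 0.001]]
force: [1.0, -0.1, -0.3]
gripper_width: 0.0464
```

{"fn": "drive_tool", "kwargs": {"offset": [[10, 3, -30], [30, 6, -55], [45, 6, -65], [52, 6, -65], [54, 6, -65], [54, 6, -65], [54, 6, -65]], "yaw": [0, 0, 0, 0, 0, 0, 0], "gripper": [0, 0, 0, 0, 0, 0, 0]}}

```text
time_s: 15.63
position: [0.4931, 0.1756, 0.0986]
tool_rot: [[-0.001, 1.0, 0.003], [-0.001, 0.003, -1.0], [-1.0, -0.001, 0.001]]
force: [0.0, -0.1, -0.2]
gripper_width: 0.0462
```

```bash
python3 snap.py w10; python3 held.py w10 .048;  python3 go.py .494 .1767 .0963;python3 - <<'E'
import cv2
im=cv2.imread('pics/w10.png')[170:350,200:430]; cv2.imwrite('pics/w10c.png',cv2.resize(im,None,fx=3,fy=3,interpolation=2))
E
```

```text
[0.4931 0.1756 0.0986] [[-0.001, 1.0, 0.003], [-0.001, 0.003, -1.0], [-1.0, -0.001, 0.001]] 0.0462 [ 0.03 -0.07 -0.18] 15.6333
top plane x_t at centre -0.0117 slopes y,z [0.003 0.023]
circ yz [ 0.0001 -0.0024] 0.047 ell [ 0.0001 -0.0025] [0.046  0.0461]
circ yz [ 0.     -0.0023] 0.0225 ell [ 0.     -0.0015] [0.0197 0.0225]
t 15.68 [0.4937 0.1757 0.0992] [ 0.   0.5 -0.4] 0.046368895558166916
[ 2.9  0.3 -1. ] 0.002
```

View pics/w10c.png

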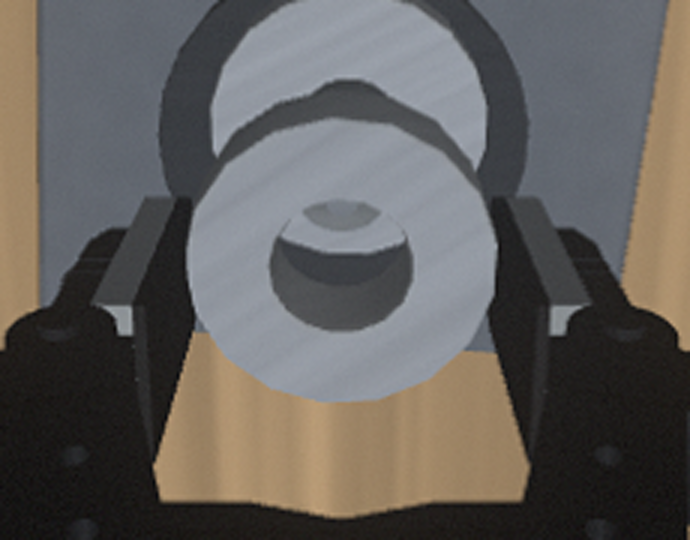

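The spindle top shows at crop (341,212), in line with the bore at x=341. I apply the small −1 mm tool-z correction and lower slowly.

{"fn": "drive_tool", "kwargs": {"offset": [[0, 0.3, -1], [3, 0.3, -1], [6, 0.3, -1], [9, 0.3, -1], [11, 0.3, -1], [13, 0.3, -1], [15, 0.3, -1], [15, 0.3, -1]], "yaw": [0, 0, 0, 0, 0, 0, 0, 0], "gripper": [0, 0, 0, 0, 0, 0, 0, 0]}}

```text
time_s: 16.35
position: [0.4931, 0.1777, 0.0832]
tool_rot: [[-0.001, 1.0, 0.004], [-0.0, 0.004, -1.0], [-1.0, -0.001, 0.0]]
force: [0.0, -0.1, -0.5]
gripper_width: 0.0464
```

{"fn": "drive_tool", "kwargs": {"offset": [[1.5, 0, 0], [3, 0, 0], [4.5, 0, 0], [6, 0, 0], [7.5, 0, 0], [9, 0, 0], [10, 0, 0], [10, 0, 0]], "yaw": [0, 0, 0, 0, 0, 0, 0, 0], "gripper": [0, 0, 0, 0, 0, 0, 0, 0]}}

```text
time_s: 17.02
position: [0.4933, 0.1777, 0.0735]
tool_rot: [[-0.001, 1.0, 0.004], [-0.0, 0.004, -1.0], [-1.0, -0.001, 0.0]]
force: [-0.3, 0.7, -0.0]
gripper_width: 0.0465
```

{"fn": "drive_tool", "kwargs": {"offset": [[3, 0, 0.5], [6, 0, 0.5], [10, 0, 0.5], [14, 0, 0.5], [17, 0, 0.5], [19, 0, 0.5], [20.5, 0, 0.5], [20.5, 0, 0.5]], "yaw": [0, 0, 0, 0, 0, 0, 0, 0], "gripper": [0, 0, 0, 0, 0, 0, 0, 0]}}

```text
time_s: 17.68
position: [0.4932, 0.1772, 0.0528]
tool_rot: [[-0.001, 1.0, 0.004], [-0.0, 0.004, -1.0], [-1.0, -0.001, 0.0]]
force: [-1.4, -0.6, 0.1]
gripper_width: 0.0464
```

{"fn": "drive_tool", "kwargs": {"offset": [[0.5, 0, 0], [1, 0, 0], [1.5, 0, 0], [2, 0, 0], [2.5, 0, 0], [3, 0, 0], [3, 0, 0]], "yaw": [0, 0, 0, 0, 0, 0, 0], "gripper": [0, 0, 0, 0, 0, 0, 0]}}

```text
time_s: 18.27
position: [0.4937, 0.1773, 0.051]
tool_rot: [[0.0, 1.0, 0.004], [-0.0, 0.004, -1.0], [-1.0, 0.0, 0.0]]
force: [-2.4, -0.9, 4.8]
gripper_width: 0.0464
```

Contact is at the predicted 51 mm, so the collar is home. I release it and back off.

{"fn": "drive_tool", "kwargs": {"offset": [[0, 0, 0], [0, 0, 0], [0, 0, 0], [0, 0, 0], [0, 0, 0], [0, 0, 0]], "yaw": [0, 0, 0, 0, 0, 0], "gripper": [0.15, 0.3, 0.5, 0.7, 0.8, 0.8]}}

```text
time_s: 18.77
position: [0.4935, 0.1772, 0.0502]
tool_rot: [[-0.0, 1.0, 0.004], [-0.0, 0.004, -1.0], [-1.0, -0.0, 0.0]]
force: [-0.2, 0.7, 0.9]
gripper_width: 0.0767
```

{"fn": "drive_tool", "kwargs": {"offset": [[-10, 0, 0], [-35, 0, 0], [-65, 0, 0], [-100, 0, 0], [-120, 0, 0], [-130, 0, 0], [-130, 0, 0], [-130, 0, 0]], "yaw": [0, 0, 0, 0, 0, 0, 0, 0], "gripper": [0.8, 0.8, 0.8, 0.8, 0.8, 0.8, 0.8, 0.8]}}

```text
time_s: 19.43
position: [0.4933, 0.1772, 0.1803]
tool_rot: [[0.0, 1.0, 0.004], [0.0, 0.004, -1.0], [-1.0, 0.0, -0.0]]
force: [-1.0, 0.3, -0.4]
gripper_width: 0.0772
```

```bash
python3 snap.py w11; cat > stack.py <<'E'
import sys,json
from h import *
n=sys.argv[1]
p=json.load(open(n+".json"));d=np.load(n+".npy")
u,v=map(int,proj(p,[.493,.178,.05])); X=np.array([[pt(p,d,a,b) for a in range(u-60,u+60)] for b in range(v-60,v+60)])
for z in (.0466,.0626,.0786):
    k=abs(X[...,2]-z)<.003; Y=X[k]
    if len(Y)<30: print(z,len(Y)); continue
    a=np.linalg.lstsq(np.c_[Y[:,:2]-Y[:,:2].mean(0),np.ones(len(Y))],Y[:,2],rcond=None)[0]
    c,r=cv2.minEnclosingCircle(Y[:,:2].astype(np.float32)); print(z,len(Y),"zmed",np.round(np.median(Y[:,2]),4),"slope",np.round(a[:2],3),np.round(c,4),round(2*r,4))
E
python3 stack.py w11; python3 go.py .5445 -.098 .18
```

```text
[0.4933 0.1772 0.1803] [[0.0, 1.0, 0.004], [0.0, 0.004, -1.0], [-1.0, 0.0, -0.0]] 0.0772 [-0.95  0.31 -0.39] 19.4333
0.0466 916 zmed 0.0466 slope [-0.    -0.002] [0.494 0.179] 0.0599
0.0626 1878 zmed 0.0626 slope [ 0.001 -0.004] [0.4935 0.1796] 0.048
0.0786 167 zmed 0.0803 slope [-0.013 -0.068] [0.4927 0.1789] 0.0183
t 19.48 [0.4924 0.1769 0.179 ] [ 0.2 -0.5 -1.4] 0.07705969396776458
[ -0.9  51.  275.1] 0.004
```

The wide and middle collars are both flat at 46.6 and 62.6 mm. Now the narrow collar. The red look-alike lies to its −y side, so the jaws along x clear it.

{"fn": "drive_tool", "kwargs": {"offset": [[0, 7, 38], [0, 14, 76], [0, 21, 114], [0, 28, 152], [0, 35, 190], [0, 42, 228], [0, 48, 260], [0, 51, 275]], "yaw": [0, 0, 0, 0, 0, 0, 0, 0], "gripper": [0.4, 0.4, 0.4, 0.4, 0.4, 0.4, 0.4, 0.4]}}

```text
time_s: 20.15
position: [0.5445, -0.1011, 0.1777]
tool_rot: [[-0.004, 1.0, 0.001], [-0.0, 0.001, -1.0], [-1.0, -0.004, 0.0]]
force: [-0.2, 0.2, -0.3]
gripper_width: 0.0598
```

{"fn": "drive_tool", "kwargs": {"offset": [[0, 0, 0], [0, 0, 0]], "yaw": [0, 0], "gripper": [0.4, 0.4]}}

```text
time_s: 20.32
position: [0.544, -0.0978, 0.1778]
tool_rot: [[-0.005, 1.0, 0.002], [0.002, 0.002, -1.0], [-1.0, -0.005, -0.002]]
force: [0.1, 0.1, 0.4]
gripper_width: 0.0596
```

```bash
python3 snap.py w12; python3 ring.py w12 .5445 -.098 .036; python3 go.py .5445 -.098 .003
```

```text
[ 0.544  -0.0978  0.1778] [[-0.005, 1.0, 0.002], [0.002, 0.002, -1.0], [-1.0, -0.005, -0.002]] 0.0596 [0.14 0.14 0.36] 20.3167
exp px 315 180
[298 162  37  37 694] circ [ 0.5455 -0.0977] 0.0372 ell [ 0.545 -0.098] [0.0344 0.0352]
[298 162  37  37 694] circ [ 0.5449 -0.0983] 0.0228 ell [ 0.5451 -0.0981] [0.0211 0.0217]
z [0.0158 0.0164 0.017 ]
t 20.37 [ 0.544  -0.0969  0.1781] [0.4 0.6 0.2] 0.06014050102690512
[175.1   1.2   1.4] 0.003
```

View pics/w12.png

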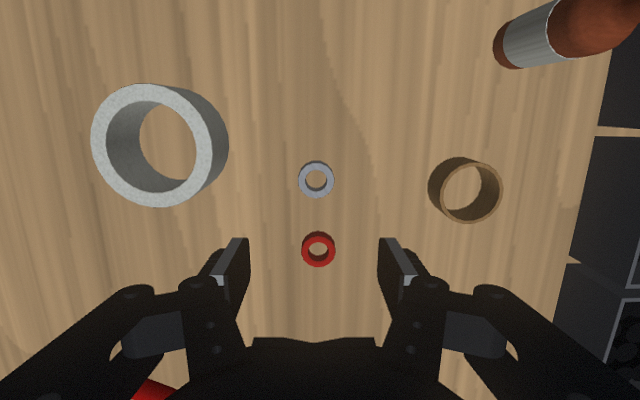

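The grey narrow collar is at (316,180) and the red one at (318,250), which the fingers clear.

{"fn": "drive_tool", "kwargs": {"offset": [[36, 1, 0.8], [72, 1, 0.8], [108, 1, 0.8], [140, 1, 0.8], [162, 1, 0.8], [172, 1, 0.8], [175.5, 1, 0.8], [175.5, 1, 0.8]], "yaw": [0, 0, 0, 0, 0, 0, 0, 0], "gripper": [0.4, 0.4, 0.4, 0.4, 0.4, 0.4, 0.4, 0.4]}}

```text
time_s: 21.03
position: [0.546, -0.0972, 0.0041]
tool_rot: [[-0.002, 1.0, 0.005], [0.001, 0.005, -1.0], [-1.0, -0.002, -0.001]]
force: [0.5, -0.2, -0.4]
gripper_width: 0.0596
```

{"fn": "drive_tool", "kwargs": {"offset": [[0, 0, 0], [0, 0, 0], [0, 0, 0], [0, 0, 0], [0, 0, 0], [0, 0, 0], [0, 0, 0]], "yaw": [0, 0, 0, 0, 0, 0, 0], "gripper": [0.1, -0.1, -0.25, -0.3, -0.3, -0.3, -0.3]}}

```text
time_s: 21.62
position: [0.5485, -0.0986, 0.007]
tool_rot: [[0.004, 1.0, 0.003], [-0.0, 0.003, -1.0], [-1.0, 0.004, 0.0]]
force: [-1.2, 2.1, 6.2]
gripper_width: 0.0344
```

{"fn": "drive_tool", "kwargs": {"offset": [[-5, 0, 0], [-20, 0, 0], [-50, 0, 0], [-90, 0, 0], [-130, 0, 0], [-150, 0, 0], [-150, 0, 0], [-150, 0, 0]], "yaw": [0, 0, 0, 0, 0, 0, 0, 0], "gripper": [-0.3, -0.3, -0.3, -0.3, -0.3, -0.3, -0.3, -0.3]}}

```text
time_s: 22.28
position: [0.548, -0.0989, 0.1572]
tool_rot: [[0.005, 1.0, 0.004], [-0.001, 0.004, -1.0], [-1.0, 0.005, 0.001]]
force: [-0.9, 0.5, -0.6]
gripper_width: 0.0341
```

```bash
python3 snap.py w13; python3 held.py w13 .036;  python3 go.py .4935 .177 .15
```

```text
[ 0.548  -0.0989  0.1572] [[0.005, 1.0, 0.004], [-0.001, 0.004, -1.0], [-1.0, 0.005, 0.001]] 0.0341 [-0.87  0.49 -0.57] 22.2833
top plane x_t at centre -0.0096 slopes y,z [0.003 0.002]
circ yz [ 0.0001 -0.001 ] 0.0351 ell [ 0.0001 -0.001 ] [0.0339 0.0341]
circ yz [ 0.0001 -0.001 ] 0.0228 ell [ 0.0001 -0.001 ] [0.0218 0.0221]
t 22.33 [ 0.5464 -0.0984  0.1551] [ 0.6  0.  -0.6] 0.03437616482888324
[   5.   -51.8 -275.6] 0.004
```

{"fn": "drive_tool", "kwargs": {"offset": [[0, -6, -30], [0, -14, -70], [0, -21, -110], [0, -29, -150], [0, -37, -190], [0, -45, -230], [10, -51, -262], [20, -53, -277]], "yaw": [0, 0, 0, 0, 0, 0, 0, 0], "gripper": [-0.3, -0.3, -0.3, -0.3, -0.3, -0.3, -0.3, -0.3]}}

```text
time_s: 23.0
position: [0.4899, 0.1816, 0.1328]
tool_rot: [[-0.003, 1.0, 0.007], [0.0, 0.007, -1.0], [-1.0, -0.003, -0.001]]
force: [0.9, -0.9, -0.6]
gripper_width: 0.0344
```

{"fn": "drive_tool", "kwargs": {"offset": [[15, 0, 0], [28, 0, 0], [34, 0, 0], [34, 0, 0], [34, 0, 0], [34, 0, 0]], "yaw": [0, 0, 0, 0, 0, 0], "gripper": [-0.3, -0.3, -0.3, -0.3, -0.3, -0.3]}}

```text
time_s: 23.5
position: [0.4927, 0.1781, 0.1007]
tool_rot: [[-0.0, 1.0, 0.003], [-0.0, 0.003, -1.0], [-1.0, -0.0, 0.0]]
force: [-0.9, 0.3, 0.0]
gripper_width: 0.0342
```

```bash
python3 snap.py w14; python3 held.py w14 .036;  python3 go.py .4935 .1783 .0984;python3 - <<'E'
import cv2
im=cv2.imread('pics/w14.png')[170:350,200:430]; cv2.imwrite('pics/w14c.png',cv2.resize(im,None,fx=3,fy=3,interpolation=2))
E
```

```text
[0.4927 0.1781 0.1007] [[-0.0, 1.0, 0.003], [-0.0, 0.003, -1.0], [-1.0, -0.0, 0.0]] 0.0342 [-0.95  0.26  0.04] 23.5
top plane x_t at centre -0.0095 slopes y,z [0.01  0.065]
circ yz [ 0.0001 -0.0009] 0.0351 ell [ 0.0001 -0.001 ] [0.034  0.0342]
circ yz [ 0.    -0.001] 0.0226 ell [ 0.0001 -0.    ] [0.0198 0.0225]
t 23.55 [0.4931 0.1782 0.1012] [-0.1 -0.5 -0.5] 0.03410063283113256
[ 2.8  0.4 -0.1] 0.003
```

View pics/w14c.png

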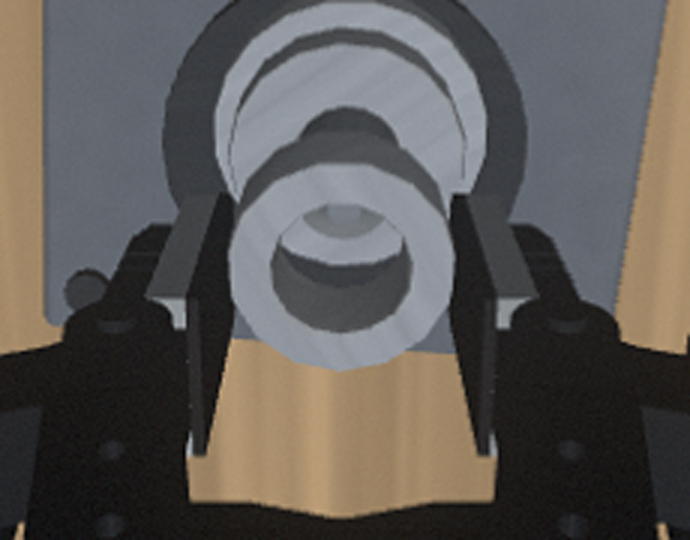

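The tip is at crop (344,213) and the bore centre at x=341, so it is aligned within about 0.5 mm. I lower it.

{"fn": "drive_tool", "kwargs": {"offset": [[3, 0.5, 0], [6, 0.5, 0], [8, 0.5, 0], [10, 0.5, 0], [12, 0.5, 0], [14, 0.5, 0], [16, 0.5, 0], [16, 0.5, 0]], "yaw": [0, 0, 0, 0, 0, 0, 0, 0], "gripper": [-0.3, -0.3, -0.3, -0.3, -0.3, -0.3, -0.3, -0.3]}}

```text
time_s: 24.22
position: [0.4926, 0.1783, 0.0842]
tool_rot: [[-0.001, 1.0, 0.004], [-0.0, 0.004, -1.0], [-1.0, -0.001, 0.0]]
force: [-0.3, 0.1, 0.3]
gripper_width: 0.0339
```

{"fn": "drive_tool", "kwargs": {"offset": [[1.5, 0, 0], [3, 0, 0], [5, 0, 0], [7, 0, 0], [9, 0, 0], [11, 0, 0], [13, 0, 0], [13, 0, 0]], "yaw": [0, 0, 0, 0, 0, 0, 0, 0], "gripper": [-0.3, -0.3, -0.3, -0.3, -0.3, -0.3, -0.3, -0.3]}}

```text
time_s: 24.88
position: [0.4926, 0.1783, 0.0712]
tool_rot: [[-0.001, 1.0, 0.004], [-0.0, 0.004, -1.0], [-1.0, -0.001, 0.0]]
force: [-0.4, 1.2, 0.5]
gripper_width: 0.0342
```

{"fn": "drive_tool", "kwargs": {"offset": [[0.5, 0, 0], [1, 0, 0], [1.5, 0, 0], [2, 0, 0], [2.5, 0, 0], [3, 0, 0], [3, 0, 0]], "yaw": [0, 0, 0, 0, 0, 0, 0], "gripper": [-0.3, -0.3, -0.3, -0.3, -0.3, -0.3, -0.3]}}

```text
time_s: 25.47
position: [0.4931, 0.1785, 0.0691]
tool_rot: [[0.0, 1.0, 0.004], [-0.0, 0.004, -1.0], [-1.0, 0.0, 0.0]]
force: [-1.7, 0.5, 2.3]
gripper_width: 0.0343
```

Contact is at the predicted 69 mm. I release and retreat.

{"fn": "drive_tool", "kwargs": {"offset": [[0, 0, 0], [0, 0, 0], [0, 0, 0], [0, 0, 0], [0, 0, 0], [0, 0, 0]], "yaw": [0, 0, 0, 0, 0, 0], "gripper": [-0.15, 0, 0.2, 0.4, 0.5, 0.5]}}

```text
time_s: 25.97
position: [0.493, 0.1784, 0.0687]
tool_rot: [[-0.0, 1.0, 0.004], [-0.0, 0.004, -1.0], [-1.0, -0.0, 0.0]]
force: [-0.4, -0.8, -0.2]
gripper_width: 0.0643
```

{"fn": "drive_tool", "kwargs": {"offset": [[-10, 0, 0], [-35, 0, 0], [-65, 0, 0], [-90, 0, 0], [-107, 0, 0], [-112, 0, 0], [-112, 0, 0], [-112, 0, 0]], "yaw": [0, 0, 0, 0, 0, 0, 0, 0], "gripper": [0.5, 0.5, 0.5, 0.5, 0.5, 0.5, 0.5, 0.5]}}

```text
time_s: 26.63
position: [0.4926, 0.1783, 0.1805]
tool_rot: [[-0.0, 1.0, 0.004], [-0.0, 0.004, -1.0], [-1.0, -0.0, 0.0]]
force: [-0.8, 0.3, 0.3]
gripper_width: 0.064
```

```bash
python3 snap.py w15; python3 stack.py w15
```

```text
[0.4926 0.1783 0.1805] [[-0.0, 1.0, 0.004], [-0.0, 0.004, -1.0], [-1.0, -0.0, 0.0]] 0.064 [-0.81  0.3   0.35] 26.6333
0.0466 911 zmed 0.0465 slope [-0.    -0.005] [0.4942 0.1791] 0.0598
0.0626 822 zmed 0.0626 slope [ 0.002 -0.   ] [0.4935 0.1796] 0.0479
0.0786 1172 zmed 0.0785 slope [0.001 0.001] [0.4926 0.1794] 0.0358
```

View pics/w15.png

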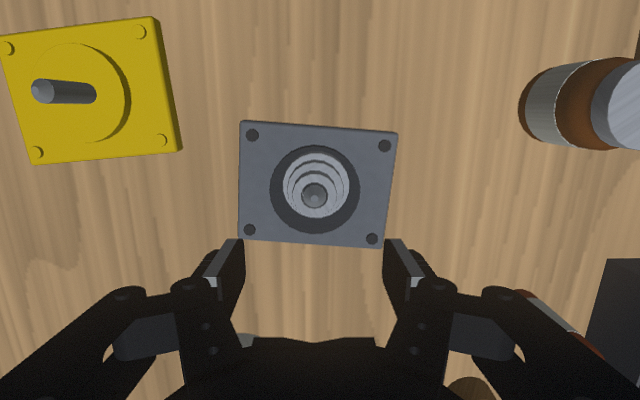

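The picture shows all three collars stepped on the spindle at (315,190), flat, with the gripper clear of them. I hand in.

```bash
python3 -c "
from workcell import *
print(sign_off())"
```

```text
the job is handed in; nothing more can be done
None
```

All three collars are on the spindle, wide, then middle, then narrow, and the job is handed in at about 27 s of the 72 s allowed. The hand-in gave no verdict.

- **Placing:** I found the spindle with the wrist camera from two places, about 9 mm toward +y of the disc's centre. The collars met no noticeable side force over the cone. I lowered each one until it touched and let go at rest. The highest force I read at a placing was about 13 N.
- **Final check:** the last wrist view puts the collar tops at 46.5, 62.6 and 78.5 mm, so each is fully home within about 1 mm. All three are flat within 0.005 rad and about 9 to 9.6 mm from the disc's centre. The gripper was clear of everything.
- **Disagreements:**
  - Triangulating the spindle tip gave a height of 76 mm instead of 86 mm. I used that view only for the sideways position, then checked it by looking through the bore.
  - Each grip lifted the arm about 3 mm with 5 to 7 N. I allowed for this by measuring the collar in the hand each time.
- **Not checked:** I took no closing picture of the whole bench. I saw no contact with other objects on the way.

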